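# Set the swing gauge to its mark and hold it

## Robot

A 7-joint arm with a two-finger parallel gripper is mounted at the origin on the work surface. World frame = base frame: x ahead of the robot, y to its left, z up, the work surface at z = 0. Lengths are in m, angles in rad, forces in N, time in s.
With the tool pointing down it reaches from about 0.4 to 0.925 m from the base axis. Payload 5.6 kg.
Tool frame: the origin (TCP) lies midway between the tips of the shut fingers; the grasp point (between the pads) lies 19 mm behind it; z points along the fingers, y is the line along which they close (so a half turn about z gives the same grasp; the last joint's range is limited). The gripper opens to 85 mm and grips with 20 to 120 N. Pads are 22 mm wide; open, the fingers measure 114 mm over their backs; the gripper's body (76 mm by 85 mm) begins 54 mm behind the grasp point. The pads swing forward as they close: fully open they stand 13 mm farther back than shut.
Start: joints at [-1.219, 0.468, -0.012, 1.603, 0.006, 1.071, -0.056], TCP at [0.25, 0.6, 0.231] pointing down, gripper open.
Joint ranges: [-2.53, 2.53], [-0.31, 2.02], [-1.57, 1.55], [0.28, 2.44], [-1.29, 4.43], [0.15, 1.84], [-2.92, 2.92]. Speed limits (rad/s): [2.57, 2.57, 3.14, 3.14, 3.14, 3.14, 3.14].

## Interface

Orientations are given as a unit quaternion [x, y, z, w].
In Python, from rig import r gives the robot as it stands. The module is installed in compiled form; this text tells all that it offers.
- The arm moves only by the tool jog_arm, never from a script. Its argument "increments" is a list that holds one entry, the list of rows, each a list of 5 numbers: the shift along the tool's x, y, z in mm, then the turn about the tool's z in rad, then the opening, from 0 (shut) to 1 (fully open). In form: [[[tx, ty, tz, twist, jaw], ...]]. A call has 1 to 20 rows; each row shifts and turns the commanded pose from where the row before left it, along the tool's axes as they then stand; what a row does not reach is not made up. A row lasts 1/10 s, in which the tool goes at most 50 mm and 8.59 degrees, less where a joint would pass 70% of its speed; a pose out of reach is approached as far as the arm can. A call is refused whole if a number of a shift passes 50 or a number of a turn 0.15, either way. A call with a gripper value outside its range is refused whole. The fingers move at their own pace and stop on an object; "squeeze" is the grip in N (left out, the last holds). Time passes only in rows, so rows that do not move let the fingers close. It gives the time, the measured TCP pose, the force, the opening and the grip force at its end, in the units of the state.
- r.sense(): the state, without advancing time (a new reading comes with each control period).
- r.snapshot(name): name is "scene" or "top"; returns a dict with "frame" (480x640x3 uint8, red, green, blue), "fx", "fy", "cx", "cy" (pixels), "R" (3x3) and "t" (3): a world point X has camera coordinates R X + t. Camera axes: x right, y down, z forward; pixel columns grow to the right and rows downward; lengths in m; the calibration is good to about 2 mm. A picture is of the moment at which its call begins. There is no depth.
- r.close_job(): hands the job in; it is judged then, once.
The state is a dict: "time": time; "q": joint angles; "qd": joint speeds; "joint_torque": joint torques, N m; "tcp_pos": TCP position; "ee_rot": TCP orientation; "contact_force": force on the tool from outside, world axes, zero at the start; "ft_torque": the same for the moment, N m; "width": opening from 0.0 (shut) to 1.0 (fully open); "gripper_force": force on a finger pad.
Only numpy, scipy, OpenCV 4.12 (cv2) and the standard library are available. Lean on these libraries where they do the work, as an engineer would, in place of code of your own. Each camera call takes 0.05 s, during which the arm holds its last target. There are 200 camera calls.

## Task

Set the carton gauge on the packing bench: lift its sprung plunger out of the park slot, swing the head round until the plunger drops home in the round index hole, then take the grip block at the arm's end so that its lock button is squeezed in, and draw the arm out until the pointer is level with the white line of the rider on the scale. Finish while still holding the grip, with the button squeezed and the pointer steady on the line, because the arm springs back when let go. Do not touch the rider and leave the other things on the bench where they are.

Things in the scene. Friction and masses are not known exactly. Their poses are not given: they have to be found in the camera images.
- gauge: Swing gauge for carton lengths, bolted to the bench: dark round foot (184 mm across), grey column, steel index disc (150 mm across, top 62 mm high), and on it a grey swivelling head with a level aluminium sleeve (38 mm wide, top 108 mm high) and, on the other side, a sprung plunger. Origin: centre of the foot's underside. Only the plunger's knob (144 mm, lifted 160 mm) stands higher than 127 mm.
- pivot (a point): Point on the gauge's vertical swivel axis, at the top of the index disc, 62 mm above the bench.
- index_hole (a point): Centre of the one round hole (11.8 mm, black dot) in the index disc, on its top, 58 mm from the swivel axis: the working position. The plunger's round-ended 10 mm pin drops into it. The other opening is the curved park slot where the pin stands at the start; from there the head turns 0.69 to 0.99 rad anticlockwise, seen from above, to the hole.
- plunger_knob (a point): Middle of the plunger's round black knob: 26 mm diameter, 24 mm tall, vertical, 58 mm from the swivel axis, 132 mm above the bench when down, free all round (head below it 98 to 108 mm high). It lifts straight up against a spring (5 N rising to 9 N, plus 0.8 N weight). With the pin out, the head swivels with the knob (friction 0.1 N m). Let go over the hole, it snaps home.
- head (a joint): Swivel angle of the head in rad, anticlockwise from above positive: 0 is the middle of the park slot (starts within 0.15 of it), 0.838 is over the index hole (play 0.02 either way with the pin in). End stops at -0.25 and 1.1.
- plunger (a joint): Lift of the plunger in m: 0 home (pin down in the slot or the hole), 0.010 pin resting on the disc or just clear of it, 0.016 fully up.
- grip (a point): Middle of the grey grip block at the arm's outer end, 105 mm above the bench, 266 mm from the swivel axis when retracted, on the side away from the plunger; the arm pulls out along the level line from the axis to here. Block: 28 mm along that line, 30 mm across, 75 to 127 mm above the bench; grip it across from above. Just beyond hangs a stop plate 70 mm wide, 41 to 75 mm above the bench.
- lock_face (a point): Face centre of the round steel lock button (18 mm), 105 mm above the bench, on the grip block's side, to the right looking outward from the swivel axis. It stands 7 mm proud (37 mm over block and button) and goes in 6 mm, square to the arm (31 mm then), against 3 N rising to 6.6 N. Gripping block and button from above, across the arm, with 20 N or more squeezes it in.
- lock_button (a joint): Travel of the lock button in m: 0 out, 0.006 fully squeezed in; the arm is free from about 0.005. Let go, it springs out; it catches only when the arm is fully retracted.
- inner_arm (a joint): Extension of the telescoping arm in m: 0 retracted (locked at the start), 0.125 fully out. A spring pulls the arm back in with 5 N (retracted) to 9 N (fully out), so it returns if let go.
- pointer (a point): Top centre of the pointer: a dark steel fin, 4 mm thick along the arm, that rises from the telescoping arm through the slot in the sleeve's top to 121 mm above the bench (this point 119 mm), 60 mm from the swivel axis when retracted. It moves with the arm past the scale lines (every 10 mm, long ones every 50 mm).
- rider_mark (a point): The mark to set to: top centre of the small black rider tight on the sleeve's edge, on the lock button's side, 14.5 mm beside the sleeve's centre line, 118 mm above the bench, 10 mm long along the arm, with a thin white line across its middle. It turns with the head.
- rider (a joint): Where the rider is set, in m: equals the arm extension at which the pointer is level with the rider's white line (0.05 to 0.11).
- tape_roll: Bystander, loose: roll of brown tape lying flat, 96 mm across, 25 mm high, cardboard coloured. Origin: centre of its underside.
- box_cutter: Bystander, loose: grey box cutter lying flat, about 176 x 28 x 20 mm. Origin: centre of its underside.
- small_carton: Bystander, loose: closed cardboard carton 130 x 100 x 70 mm. Origin: centre of its underside.
- stapler: Bystander, loose: black and dark-steel stapler 140 x 36 x 53 mm. Origin: centre of its underside.
- mug: Bystander, loose: white mug, 80 mm across, 92 mm high. Origin: centre of its underside.
- note_pad: Bystander, loose: white note pad 90 x 90 x 14 mm. Origin: centre of its underside.
- tape_measure: Bystander, loose: grey tape measure case, about 80 x 36 x 57 mm. Origin: centre of its underside.

How it is judged:
On the way, in this order (a step that is already met when the one before it is completed fails the run):
1. the plunger is lifted clear of the disc while the head is still at its park position (value of joint plunger above 0.0095 m and value of joint head below 0.3 rad), for 0.05 s.
2. the head is swung round and the plunger is down home in the index hole (value of joint plunger below 0.002 m and value of joint head between 0.788 and 0.888 rad), for 0.2 s.
3. with the lock button squeezed in the fingers, the arm is drawn out of its lock (all of step 2 and value of joint lock_button above 0.004 m and contact force between the fingers and inner_arm above 3 N and value of joint inner_arm above 0.012 m), for 0.05 s.
At the end, for the whole second after the job is handed in: Pointer within 4 mm of the rider's white line along the arm, arm at rest (under 5 mm/s), fingers gripping the grip block (over 3 N) with the lock button in more than 4 mm; head within 0.05 rad of the index hole with the plunger home (within 2 mm) (all of step 2 and x of pointer in the frame of rider_mark between -0.004 and 0.004 m and value of joint lock_button above 0.004 m and contact force between the fingers and inner_arm above 3 N and velocity of joint inner_arm between -0.005 and 0.005 m/s); the arm keeps its last pose, push and grip.
It fails at once if the robot touches the rider (over 1 N) (contact force between any of the fingers, the arm and rider above 1 N).
It fails at once if a bystander is moved more than 30 mm (distance of any of tape_roll, box_cutter, small_carton, stapler, mug, note_pad, tape_measure from where it was at the start of the episode above 0.03 m).
It also fails if it takes over 45 s, if anything falls off the work surface, if the arm or the gripper's body presses on something with over 40 N, if the wrist force passes 120 N, or if a joint passes its speed limit or range.

## Working session

There is one attempt and no reset: what is moved stays moved. The work goes in short steps, Python scripts to look and compute and a tool call to move; the robot and the scene stay as the last step left them, time stands still between calls to the robot, and variables do not carry over. Pictures are saved under pics/ and viewed, at most 10 in all, crops included, and the job is handed in when it is done.

Besides the shell and the picture viewer there is one more tool, called as name(argument=value, ...), one argument or row to a line, values as JSON. jog_arm: Moves the arm, as the interface text tells. Its arguments: {"type":"object","properties":{"increments":{"type":"array"},"squeeze":{"type":"number"}},"required":["increments"]}

```bash
mkdir -p pics
cat > h.py <<'E'
import numpy as np,cv2
from rig import r
def snap(n,f):
    s=r.snapshot(n); cv2.imwrite(f'pics/{f}.png',s['frame'][:,:,::-1])
    np.savez(f'pics/{f}.npz',**{k:np.array(s[k]) for k in s}); return s
def ray(s,u,v,z):
    R=np.array(s['R']);t=np.array(s['t']).ravel()
    d=R.T@np.array([(u-s['cx'])/s['fx'],(v-s['cy'])/s['fy'],1]);c=-R.T@t
    return c+d*(z-c[2])/d[2]
def proj(s,X):
    p=np.array(s['R'])@np.array(X)+np.array(s['t']).ravel(); return [float(s['fx']*p[0]/p[2]+s['cx']),float(s['fy']*p[1]/p[2]+s['cy'])]
E
python3 - <<'E'
from h import *
for n in('scene','top'):
    s=snap(n,n+'0'); print(n,s['fx'],-np.array(s['R']).T@np.array(s['t']).ravel())
print(r.sense())
E
```

```text
scene 548.8112563010866 [ 1.31386311 -0.46802782  0.8554025 ]
top 447.5151645729062 [ 0.51280484 -0.02224865  1.31818699]
{'time': 0.1, 'q': array([-1.21903909,  0.46827627, -0.01158913,  1.60353848,  0.00600447,
        1.07142154, -0.0563062 ]), 'qd': array([ 7.72722407e-05, -3.04634269e-03, -3.47445219e-04, -1.50669530e-03,
       -7.11276451e-05, -1.86889426e-04,  6.64221295e-04]), 'joint_torque': array([ 1.20521257e-03, -5.33518302e+01,  2.15510675e-02, -2.51963156e+01,
        1.14929391e-02,  4.31119217e-03, -1.68362118e-05]), 'tcp_pos': array([0.24985357, 0.59950824, 0.23043904]), 'ee_rot': array([ 1.96139021e-01,  9.80575768e-01, -7.99078435e-04, -9.53689978e-05]), 'contact_force': array([0.25044295, 0.0631067 , 0.1880391 ]), 'ft_torque': array([0.0080938, 0.0458071, 0.0477735]), 'gripper_force': 0.0, 'width': 1.0003781095760402}
```

View pics/top0.png

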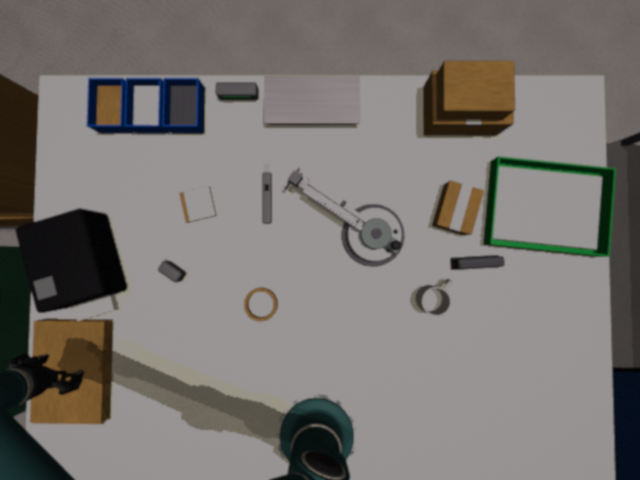

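View pics/scene0.png

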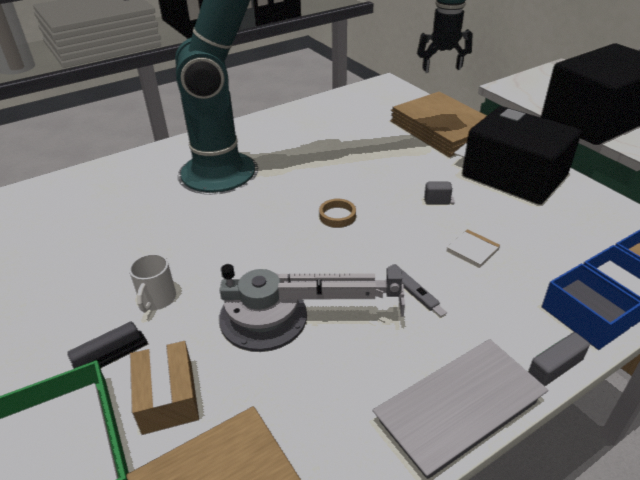

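Top view: foot near (373,235), head centre (376,233), knob (395,246), grip (294,181). Scene view: knob (228,271), dark dot on the disc (237,310), rider (319,286), grip (394,286). I'll zoom in next.

Run:
```python
from h import *
a=cv2.imread('pics/top0.png')[155:280,275:415];b=cv2.imread('pics/scene0.png')[250:350,215:415]
cv2.imwrite('pics/c1.png',cv2.resize(a,None,fx=4.6,fy=4.6,interpolation=cv2.INTER_CUBIC))
cv2.imwrite('pics/c2.png',cv2.resize(b,None,fx=4,fy=4,interpolation=cv2.INTER_CUBIC))
T=np.load('pics/top0.npz');S=np.load('pics/scene0.npz')
# foot: dark ellipse
print('head top',ray(T,376,233,.12),'foot',ray(T,373,235,.01),'knob',ray(T,395,246,.144),'grip',ray(T,294,181,.127), 'knobS',ray(S,228,271,.14),'gripS',ray(S,394,280,.127),'hole',ray(S,237,310,.062))
```

```text
head top [ 0.57715531 -0.15721932  0.12      ] foot [ 0.57716983 -0.16085594  0.01      ] knob [ 0.54203385 -0.20411021  0.144     ] grip [0.71551346 0.06312492 0.127     ] knobS [ 0.55435472 -0.21002047  0.14      ] gripS [0.74225997 0.04777182 0.127     ] hole [ 0.58522765 -0.216132    0.062     ]
```

View pics/c1.png

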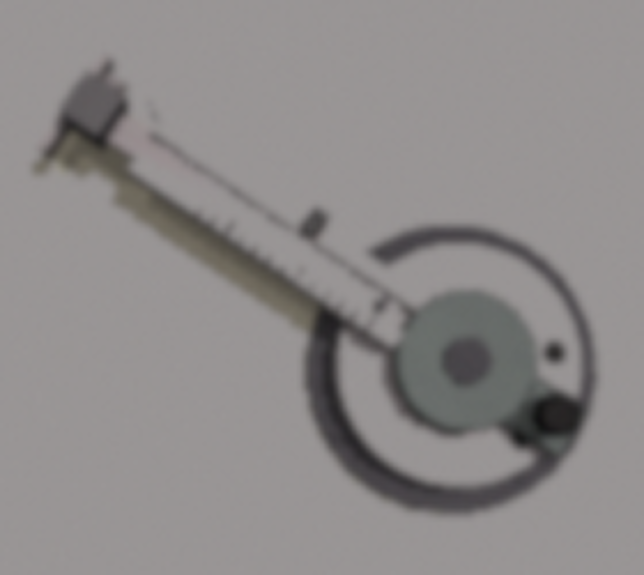

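View pics/c2.png

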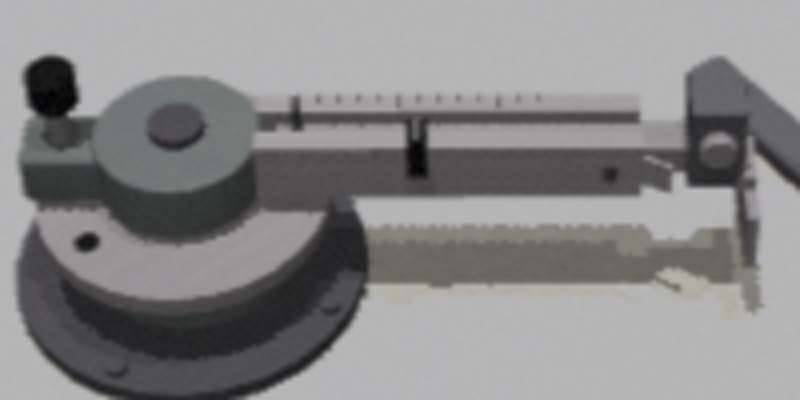

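Close-ups: top-view crop shows cap centre (466,360), hole (555,352), knob (556,414), grip (94,103). Scene crop shows hole (88,242), knob top (50,65), cap (176,122), pointer (296,98), rider line (416,121) and button (716,150).

Run:
```python
from h import *
T=np.load('pics/top0.npz');S=np.load('pics/scene0.npz')
t=lambda u,v:(u/4.6+275-.4,v/4.6+155-.4); c=lambda u,v:(u/4+215-.4,v/4+250-.4)
def tri(a,b):
    A=[];B=[]
    for s,(u,v) in((T,a),(S,b)):
        P=np.c_[s['R'],s['t'].ravel()]; x=(u-s['cx'])/s['fx'];y=(v-s['cy'])/s['fy']
        for m in(x*P[2]-P[0],y*P[2]-P[1]): A.append(m[:3]);B.append(-m[3])
    X,res,_,_=np.linalg.lstsq(np.array(A),np.array(B),rcond=None); return X.round(4),res
cap=tri(t(466,360),c(176,122));hole=tri(t(555,352),c(88,242));knob=tri(t(556,414),c(50,65))
print('cap',cap,'hole',hole,'knob',knob)
print('foot',ray(T,*t(450,369),.01))
h=.5*(ray(T,*t(555,352),.062)+ray(S,*c(88,242),.062))
k=ray(T,*t(556,414),.144);k2=ray(S,*c(50,65),.144);print('h',h,ray(T,*t(555,352),.062),ray(S,*c(88,242),.062),'k',k,k2)
for z in(.12,.127):print(ray(T,*t(466,360),z),ray(S,*c(176,122),z))
p=ray(S,*c(296,98),.121);rd=ray(S,*c(416,121),.118);bt=ray(S,*c(716,150),.105);g=ray(T,*t(94,103),.127)
print('ptr',p,'rider',rd,'btn',bt,'grip',g)
print(ray(T,*t(378,304),.121),'riderT',ray(T,*t(314,223),.118))
```

```text
cap (array([ 0.578 , -0.1589,  0.1072]), array([5.53515113e-07])) hole (array([ 0.5858, -0.2174,  0.063 ]), array([5.52889394e-08])) knob (array([ 0.5453, -0.206 ,  0.1446]), array([1.53661495e-06]))
foot [ 0.57769589 -0.15918248  0.01      ]
h [ 0.58541571 -0.21728028  0.062     ] [ 0.58580268 -0.21765097  0.062     ] [ 0.58502875 -0.21690959  0.062     ] k [ 0.54570432 -0.20534799  0.144     ] [ 0.54420411 -0.20656678  0.144     ]
[ 0.57752698 -0.15696419  0.12      ] [ 0.59031755 -0.16460884  0.12      ]
[ 0.57714886 -0.15617716  0.127     ] [ 0.59720469 -0.16749697  0.127     ]
ptr [ 0.60920134 -0.10818965  0.121     ] rider [ 0.65315542 -0.06657703  0.118     ] btn [0.74016311 0.05025396 0.105     ] grip [0.72636719 0.06043485 0.127     ]
[ 0.60989711 -0.10571938  0.121     ] riderT [ 0.65753432 -0.06844896  0.118     ]
```

Checks out: pivot (0.578,-0.159), hole radius 58.8 mm, knob radius 57.4 mm, grip radius 265 mm. The turn needed is about 0.74 rad, inside the stated range. Moving above the knob.

jog_arm(
  increments=[
    [[-29,-31.5,0,0,1],[-29,-31.5,0,0,1],[-29,-31.5,0,0,1],[-29,-31.5,0,0,1],[-29,-31.5,0,0,1],[-29,-31.5,0,0,1],[-29,-31.5,0,0,1],[-29,-31.5,0,0,1],[-29,-31.5,0,0,1],[-29,-31.5,0,0,1],[-29,-31.5,0,0,1],[-29,-31.5,0,0,1],[-29,-31.5,0,0,1],[-29,-31.5,0,0,1],[-29,-31.5,0,0,1],[-29,-31.5,0,0,1],[-29,-31.5,0,0,1],[-29,-31.5,0,0,1],[-29,-31.5,0,0,1],[-29,-31.5,0,0,1]],
  ],
  squeeze=40,
)

```text
time: 2.1
tcp_pos: [0.5433, -0.2061, 0.231]
ee_rot: [0.196, 0.981, 0.0, -0.0]
contact_force: [1.2, 0.6, 0.3]
width: 1.002
gripper_force: 0.0
```

jog_arm(
  increments=[
    [[0,0,0,0.149,0.8],[0,0,0,0.149,0.8],[0,0,0,0.149,0.8],[0,0,0,0.149,0.8],[0,0,0,0.149,0.8],[0,0,0,0.149,0.8],[0,0,0,0.149,0.8],[0,0,0,0.149,0.8],[0,0,0,0.149,0.8],[0,0,0,0.149,0.8],[0,0,0,0.149,0.8],[0,0,0,0.149,0.8],[0,0,0,0,0.8]],
  ],
)

```text
time: 3.4
tcp_pos: [0.5429, -0.2043, 0.2308]
ee_rot: [0.887, 0.461, -0.001, -0.0]
contact_force: [0.3, -0.2, 0.2]
width: 0.799
gripper_force: 0.0
```

jog_arm(
  increments=[
    [[-0.5,2.5,0,0,0.7],[0,0,30,0,0.7],[0,0,30,0,0.7],[0,0,25,0,0.7],[0,0,20,0,0.7],[0,0,11,0,0.7],[0,0,0,0,0.7],[0,0,0,0,0.7]],
  ],
)

```text
time: 4.2
tcp_pos: [0.5452, -0.207, 0.116]
ee_rot: [0.887, 0.461, 0.0, 0.0]
contact_force: [0.2, -0.8, 0.2]
width: 0.697
gripper_force: 0.0
```

Run:
```python
from h import *
a=snap('top','t1');b=snap('scene','s1')
a=cv2.imread('pics/t1.png')[155:280,275:435];b=cv2.imread('pics/s1.png')[220:345,195:355]
cv2.imwrite('pics/c3.png',cv2.resize(np.hstack([a,b]),None,fx=2.5,fy=2.5,interpolation=cv2.INTER_CUBIC))
```

```text
(no output)
```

View pics/c3.png

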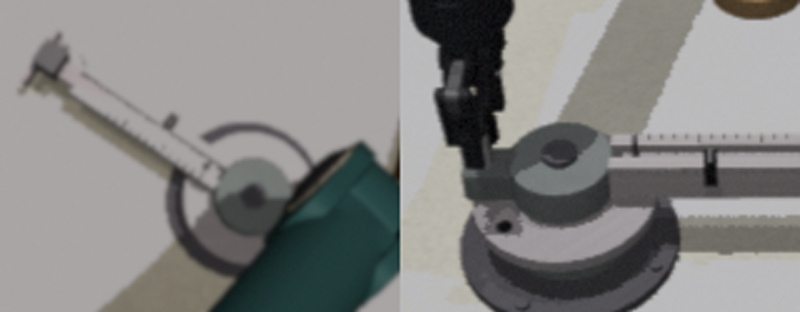

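The fingers straddle the knob (near finger at (475,130) in the right half) and the hole dot is at (503,226). Closing, then a small lift to check the force.

jog_arm(
  increments=[
    [[0,0,0,0,0.1],[0,0,0,0,0.1],[0,0,0,0,0.1],[0,0,0,0,0.1],[0,0,0,0,0.1],[0,0,-2,0,0.1],[0,0,-2,0,0.1]],
  ],
  squeeze=60,
)

```text
time: 5.0
tcp_pos: [0.5459, -0.207, 0.1191]
ee_rot: [0.887, 0.461, 0.001, 0.001]
contact_force: [6.2, -3.4, -5.8]
width: 0.282
gripper_force: 59.1
```

jog_arm(
  increments=[
    [[0,0,-3,0,0.1],[0,0,-3,0,0.1],[0,0,-3,0,0.1],[0,0,-1,0,0.1],[0,0,0,0,0.1],[0,0,0,0,0.1]],
  ],
)

```text
time: 5.6
tcp_pos: [0.5458, -0.207, 0.1286]
ee_rot: [0.887, 0.461, 0.0, 0.001]
contact_force: [6.8, -4.2, -8.2]
width: 0.283
gripper_force: 59.2
```

jog_arm(
  increments=[
    [[0,0,-1,0,0.1],[0.1,2.2,0,-0.037,0.1],[0.15,4.3,0,-0.074,0.1],[0.15,4.3,0,-0.074,0.1],[0,0,0,0,0.1]],
  ],
)

```text
time: 6.1
tcp_pos: [0.5556, -0.2124, 0.1295]
ee_rot: [0.84, 0.542, 0.0, 0.001]
contact_force: [6.0, -3.4, -9.5]
width: 0.283
gripper_force: 59.5
```

Run:
```python
from h import *
b=snap('scene','s2')
b=cv2.imread('pics/s2.png')[210:350,195:415]
cv2.imwrite('pics/c4.png',cv2.resize(b,None,fx=3.6,fy=3.6,interpolation=cv2.INTER_CUBIC))
```

```text
(no output)
```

View pics/c4.png

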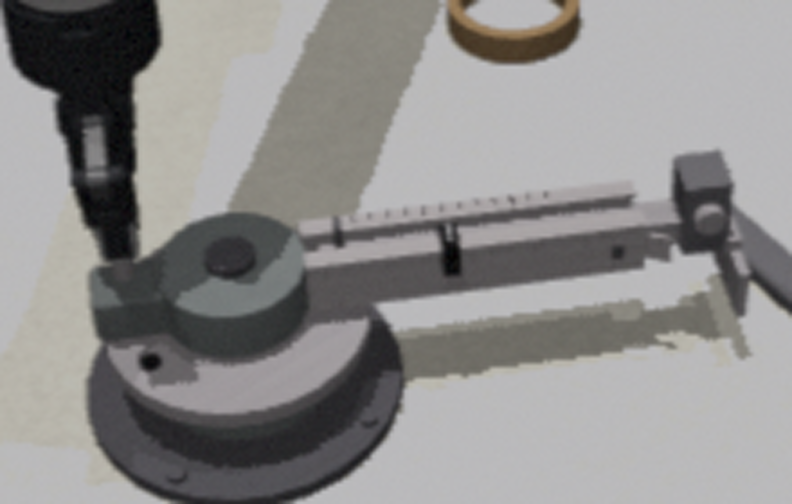

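The head follows the lifted plunger (knob raised, arm swung to grip at (705,200)). Continuing the arc.

jog_arm(
  increments=[
    [[0.28,4.35,0,-0.075,0.1],[0.28,4.35,0,-0.075,0.1],[0.28,4.35,0,-0.075,0.1],[0.28,4.35,0,-0.075,0.1],[0.28,4.35,0,-0.075,0.1],[0.28,4.35,0,-0.075,0.1],[0.28,4.35,0,-0.075,0.1],[0,0,0,0,0.1],[0,0,0,0,0.1]],
  ],
)

```text
time: 7.05
tcp_pos: [0.584, -0.2168, 0.1289]
ee_rot: [0.672, 0.741, -0.001, 0.0]
contact_force: [5.3, -3.9, -8.8]
width: 0.281
gripper_force: 59.7
```

jog_arm(
  increments=[
    [[0,1.5,0,0,0.1],[0,0,0,0,0.1],[0,0,2,0,0.1],[0,0,2,0,0.1],[0,0,2,0,0.1],[0,0,0,0,0.1]],
  ],
)

```text
time: 7.65
tcp_pos: [0.5845, -0.2167, 0.1231]
ee_rot: [0.672, 0.741, -0.001, -0.0]
contact_force: [1.4, -4.7, -6.8]
width: 0.281
gripper_force: 59.9
```

jog_arm(
  increments=[
    [[0,0,2,0,0.1],[0,0,2,0,0.1],[0,0,1.5,0,0.1],[0,0,0,0,0.1],[0,0,0,0,0.7],[0,0,0,0,0.7],[0,0,0,0,0.7],[0,0,0,0,0.7]],
  ],
)

```text
time: 8.45
tcp_pos: [0.5859, -0.2151, 0.1191]
ee_rot: [0.671, 0.741, 0.0, -0.0]
contact_force: [-0.9, -0.5, 0.6]
width: 0.699
gripper_force: 0.0
```

jog_arm(
  increments=[
    [[0,0,-30,0,0.7],[0,0,-30,0,0.7],[0,0,-30,0,0.7],[-15,0,-10,0,0.7],[-30,0,0,0,0.7],[-45,0,0,0,0.7],[-45,0,0,0,0.7],[-45,0,0,0,0.7]],
  ],
)

```text
time: 9.25
tcp_pos: [0.603, -0.3968, 0.2181]
ee_rot: [0.671, 0.741, 0.0, -0.0]
contact_force: [0.1, -0.5, 0.2]
width: 0.696
gripper_force: 0.0
```

Run:
```python
from h import *
snap('top','t3');snap('scene','s3')
a=cv2.imread('pics/t3.png')[140:270,270:410];b=cv2.imread('pics/s3.png')[220:350,205:415]
cv2.imwrite('pics/c5.png',np.vstack([cv2.resize(np.hstack([a,b]),None,fx=2.28,fy=2.28,interpolation=cv2.INTER_CUBIC)]))
```

```text
(no output)
```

View pics/c5.png

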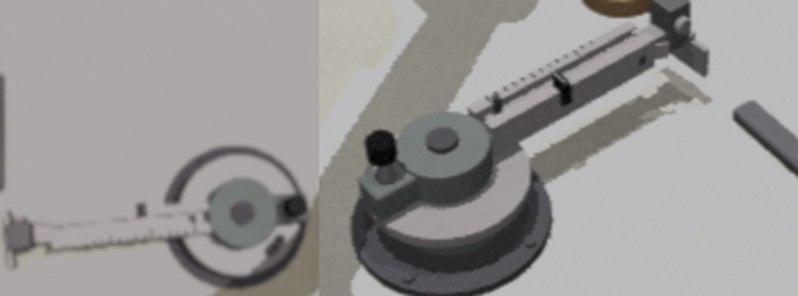

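The knob sits at (292,205) left / (380,147) right, apparently down, with the arm pointing to +y. Taking one enlargement for the pointer, rider and knob.

Run:
```python
from h import *
b=cv2.imread('pics/s3.png')[212:296,222:377]
cv2.imwrite('pics/c6.png',cv2.resize(b,None,fx=5,fy=5,interpolation=cv2.INTER_CUBIC))
S=np.load('pics/s3.npz');T=np.load('pics/t3.npz')
print('knob at home: T',ray(T,398.9,229,.144),'S',ray(S,231.2,279.6,.144),'if up',ray(T,398.9,229,.154),ray(S,231.2,279.6,.154))
print('grip',ray(T,278.3,243.9,.127))
```

```text
knob at home: T [ 0.58665446 -0.21445353  0.144     ] S [ 0.58376359 -0.21675039  0.144     ] if up [ 0.58602552 -0.21281662  0.154     ] [ 0.59402641 -0.22028253  0.154     ]
grip [0.54643561 0.10359934 0.127     ]
```

View pics/c6.png

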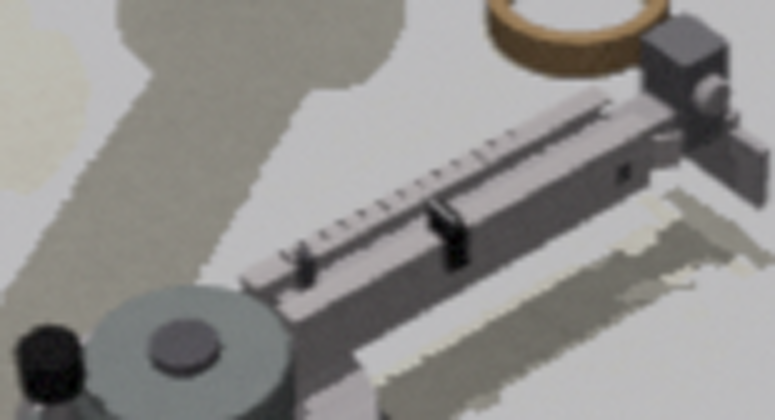

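Knob is home (views agree at 0.144 m height). In the crop: pointer top at (303,247), rider top/white line around (446,215), grip top (685,40).

Run:
```python
from h import *
S=np.load('pics/s3.npz')
c=lambda u,v:(u/5+222-.4,v/5+212-.4)
P=np.array([.578,-.159]);a=np.arctan2(-.0583,.0075)+np.pi;u=np.array([np.cos(a),np.sin(a)]);rt=np.array([u[1],-u[0]])
print('a',a)
for n,uv,z in(('ptr',(303,247),.121),('rider',(446,215),.118),('grip',(685,40),.127),('btn',(713,94),.105)):
    X=ray(S,*c(*uv),z)[:2]; print(n,X,((X-P)@u).round(4),((X-P)@rt).round(4))
g=cv2.cvtColor(cv2.imread('pics/s3.png'),cv2.COLOR_BGR2GRAY)
# profile along the line over rider top at lateral 14.5 and neighbours
for lat in(.0125,.0145,.0165):
    out=[]
    for d in np.arange(.105,.132,.001):
        X=P+u*d+rt*lat; q=proj(S,[*X,.118]); out.append(int(cv2.getRectSubPix(g,(1,1),tuple(q))[0,0]))
    print(lat,out)
for lat in(0,):
    print('ptr',[int(cv2.getRectSubPix(g,(1,1),tuple(proj(S,[*(P+u*d),.1205])))[0,0]) for d in np.arange(.05,.072,.001)])
```

```text
a 1.6987385606494552
ptr [ 0.56854473 -0.09947153] 0.0602 -0.0018
rider [ 0.58125968 -0.03960681] 0.118 0.0185
grip [0.55009091 0.10302486] 0.2634 0.0058
btn [0.56552166 0.10762515] 0.266 0.0216
0.0125 [137, 132, 126, 122, 123, 125, 106, 84, 65, 50, 47, 58, 78, 100, 104, 93, 83, 83, 92, 106, 113, 117, 119, 123, 125, 122, 117, 111]
0.0145 [153, 155, 153, 147, 136, 115, 96, 73, 50, 36, 42, 52, 73, 92, 100, 92, 82, 84, 104, 124, 139, 147, 147, 147, 148, 151, 147, 140]
0.0165 [158, 157, 155, 134, 112, 88, 62, 38, 32, 31, 38, 58, 82, 99, 98, 89, 88, 97, 115, 133, 147, 154, 157, 158, 158, 157, 157, 158]
ptr [139, 125, 120, 121, 115, 102, 90, 84, 80, 85, 95, 108, 128, 148, 159, 163, 166, 166, 164, 156, 150, 145]
```

jog_arm(
  increments=[
    [[42,-0.5,0,0,0.7],[42,-0.5,0,0,0.7],[42,-0.5,0,0,0.7],[42,-0.5,0,0,0.7],[42,-0.5,0,0,0.7],[42,-0.5,0,0,0.7],[42,-0.5,0,0,0.7],[42,-0.5,0,0,0.7],[42,-0.5,0,0,0.7],[42,-0.5,0,0,0.7],[42,-0.7,0,0,0.7],[42,-0.7,0,0,0.7],[0,0,0,-0.028,0.7],[0,0,0,0,0.7],[0,0,0,0,0.7]],
  ],
)

```text
time: 10.85
tcp_pos: [0.5476, 0.1045, 0.2187]
ee_rot: [0.662, 0.749, -0.0, 0.0]
contact_force: [0.2, 0.4, 0.5]
width: 0.701
gripper_force: 0.0
```

jog_arm(
  increments=[
    [[0,0,35,0,0.7],[0,0,35,0,0.7],[0,0,30,0,0.7],[0,0,20,0,0.7],[0,0,12,0,0.7],[0,0,0,0,0.7],[0,0,0,0,0.1],[0,0,0,0,0.1],[0,0,0,0,0.1],[0,0,0,0,0.1],[0,0,0,0,0.1],[0,0,0,0,0.1],[0,0,0,0,0.1]],
  ],
  squeeze=50,
)

```text
time: 12.15
tcp_pos: [0.5485, 0.1057, 0.0886]
ee_rot: [0.662, 0.75, 0.001, 0.001]
contact_force: [-0.6, -1.1, 4.6]
width: 0.343
gripper_force: 48.9
```

jog_arm(
  increments=[
    [[2,0,0,0,0.1],[4,0,0,0,0.1],[5,0,0,0,0.1],[6,0,0,0,0.1],[6,0,0,0,0.1],[6,0,0,0,0.1],[6,0,0,0,0.1],[6,0,0,0,0.1],[6,0,0,0,0.1],[5,0,0,0,0.1],[4,0,0,0,0.1],[2.5,0,0,0,0.1],[0,0,0,0,0.1],[0,0,0,0,0.1],[0,0,0,0,0.1]],
  ],
)

```text
time: 13.65
tcp_pos: [0.5417, 0.1616, 0.0885]
ee_rot: [0.662, 0.749, 0.0, 0.002]
contact_force: [0.9, -6.3, 4.9]
width: 0.343
gripper_force: 48.8
```

Run:
```python
from h import *
snap('scene','s4');snap('top','t4')
a=cv2.imread('pics/t4.png')[205:265,270:380];b=cv2.imread('pics/s4.png')[212:282,262:392]
A=cv2.resize(a,(660,360),interpolation=cv2.INTER_CUBIC)[100:340];B=cv2.resize(b,(660,355),interpolation=cv2.INTER_CUBIC)
cv2.imwrite('pics/c7.png',np.vstack([A,B]))
```

```text
(no output)
```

View pics/c7.png

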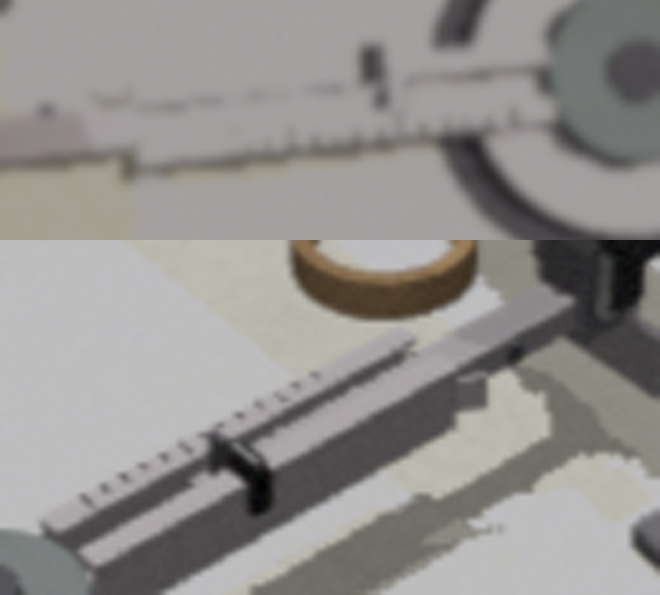

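Arm drawn 56.4 mm. In the upper view the pointer (380,97) is about 2 mm short of the line square from the rider (372,62), which agrees with my 58.5 mm estimate. Adding 2.2 mm.

jog_arm(
  increments=[
    [[1.2,0,0,0,0.1],[1,0,0,0,0.1],[0,0,0,0,0.1],[0,0,0,0,0.1],[0,0,0,0,0.1],[0,0,0,0,0.1],[0,0,0,0,0.1]],
  ],
)

```text
time: 14.45
tcp_pos: [0.5415, 0.1636, 0.0885]
ee_rot: [0.662, 0.749, 0.0, 0.002]
contact_force: [0.7, -6.3, 4.7]
width: 0.347
gripper_force: 48.9
```

Run:
```python
from h import *
T=snap('top','t5');S=snap('scene','s5')
P=np.array([.578,-.159]);a=1.6987;u=np.array([np.cos(a),np.sin(a)]);rt=np.array([u[1],-u[0]])
for n,s in(('top',T),('scene',S)):
    g=cv2.cvtColor(s['frame'],cv2.COLOR_RGB2GRAY)
    for lat,z in((-.001,.12),(0,.12),(.001,.12),(.0145,.118),(.0165,.118)):
        print(n,lat,[int(cv2.getRectSubPix(g,(1,1),tuple(proj(s,[*(P+u*d+rt*lat),z])))[0,0]) for d in np.arange(.105,.132,.001)])
x=r.sense();print(x['tcp_pos'],x['qd'].round(4),x['gripper_force'],x['contact_force'])
```

```text
top -0.001 [160, 160, 160, 160, 159, 158, 156, 154, 149, 143, 138, 129, 120, 112, 110, 108, 110, 118, 125, 133, 142, 150, 153, 157, 159, 160, 161, 161]
top 0 [159, 160, 160, 159, 159, 158, 156, 154, 149, 143, 136, 126, 115, 107, 105, 102, 106, 114, 123, 132, 141, 149, 153, 157, 159, 160, 161, 161]
top 0.001 [159, 159, 159, 159, 158, 158, 156, 154, 149, 143, 136, 125, 114, 107, 103, 100, 105, 113, 121, 131, 140, 148, 153, 157, 159, 160, 161, 161]
top 0.0145 [160, 160, 160, 160, 157, 155, 149, 141, 132, 120, 108, 96, 89, 82, 77, 75, 73, 80, 91, 102, 117, 131, 143, 149, 155, 158, 160, 161]
top 0.0165 [162, 161, 161, 160, 158, 156, 150, 143, 136, 123, 110, 98, 90, 82, 77, 74, 71, 81, 91, 103, 118, 133, 143, 150, 156, 159, 160, 162]
scene -0.001 [166, 168, 167, 165, 160, 154, 144, 133, 124, 110, 100, 93, 95, 94, 102, 121, 139, 152, 162, 169, 169, 167, 164, 158, 149, 148, 152, 159]
scene 0 [165, 168, 167, 164, 159, 152, 139, 127, 114, 98, 83, 84, 86, 91, 107, 128, 143, 155, 165, 167, 168, 167, 163, 157, 154, 156, 160, 162]
scene 0.001 [165, 167, 166, 163, 158, 145, 132, 117, 100, 84, 78, 78, 81, 93, 109, 127, 145, 159, 164, 166, 167, 167, 164, 160, 160, 161, 163, 165]
scene 0.0145 [73, 63, 51, 48, 41, 31, 23, 21, 23, 29, 41, 55, 76, 93, 102, 96, 85, 87, 105, 125, 140, 148, 151, 151, 152, 153, 150, 142]
scene 0.0165 [103, 92, 80, 58, 37, 26, 21, 17, 20, 26, 39, 59, 83, 104, 109, 103, 99, 104, 119, 135, 148, 156, 159, 160, 160, 160, 160, 160]
[0.54143084 0.16366929 0.08850608] [-0.0011 -0.0002 -0.0011  0.0006 -0.0004 -0.0005 -0.0005] 48.88280779123306 [-0.30683641 -6.30256769  4.93325938]
```

Top-view profiles put the pointer at about 119.7 mm and the rider centre at about 120 mm from the axis. They are level, the arm is at rest and the grip is holding.

```bash
python3 -c "
from rig import r
print(r.close_job())"
```

```text
the job is handed in; nothing more can be done
None
```

I handed the job in at about 14.5 s: the plunger is home in the index hole, and the grip is held at 49 N. The button reads as squeezed in from the jaw opening. The pointer measures within about 0.5 mm of the rider's white line, and the hand-in call did not return a verdict.

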